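# Press a brass plug home with the bench quick clamp

### The job

A brass plug is only started in the bore of the steel fitting that sits in the bench quick clamp. Squeeze the clamp's orange trigger against its black handle, again and again, until the jaw has pushed the plug fully home against the fitting; then press the red release tab so that the jaw springs all the way back, and let go. Never push the jaw or the plug by hand, and leave the other things on the bench where they are.

Things in the scene. Friction and masses are not known exactly. Their poses are not given: they have to be found in the camera images.
- clamp: bench quick clamp, fixed. Origin on the bench under the handle; x axis = the way the bar and jaw advance, z up. In its frame (mm): blue bed x -130 to 240, y -50 to 50, 12 thick; grey housing x -120 to 40, y -22 to 22, top at 88; square steel bar through it at z 51, sticking out 88 behind when the jaw is back; steel fitting fixed in the nest x 139 to 193, 96 high; blue anvil behind it
- handle (a point): middle of the fixed black handle that stands on the housing, at clamp x -17, y 0, z 141 mm; the handle is 14 mm thick (clamp x -24 to -10), 32 mm wide (y), and reaches 162 mm above the bench
- pinch (a point): where to squeeze: fixed point midway between the handle's back and the released trigger's front, clamp x 3, y 0, z 141 mm. Pads close along clamp x, one behind the handle (27 mm to -x), one before the trigger (27 mm to +x). Across both: 54 mm released, 36 mm fully squeezed; only the trigger moves, so the middle is then 9 mm further to -x. Free above, behind and in front, and down to the housing
- trigger_roll (a point): centre of the round roll at the trigger's top, which a finger pulls: 16 mm in diameter, 38 mm long across the clamp (along its y). Moves with the trigger
- trigger (a joint): trigger angle (rad): 0 released, 0.30 fully squeezed (roll moved 18 mm to the handle). About 7 N empty, up to 20 N while pushing the plug; a damped spring brings it back in 0.5 s. Each full squeeze (past 0.27) walks the jaw one ratchet click, 12 mm, and the ratchet holds it while the trigger returns; let it return fully between squeezes. Once the plug is home it stalls before full travel
- jaw_travel (a joint): travel of jaw and bar along clamp x (m): 0 fully back, its rest when released; starts somewhere from 0 to 0.027; at 0.059 the plug is home. Clicks lie 12 mm apart. A 3 to 5 N spring pulls it back, but the ratchet lets it return only while the release tab is held down; it then runs back in under 1 s
- jaw: orange jaw plate, 12 mm thick, 50 mm wide, from 22 to 74 mm above the bench, carried by the toothed bar; its pushing face is at clamp x 72 mm plus the jaw's travel. Its body origin is that of the clamp shifted by the jaw's travel. Not to be touched by the robot
- plug_depth (a joint): how far the plug has been pushed in (m): 0 = flange 24 mm short of the fitting's face, 0.024 = fully home, flange flat on the face. It starts at 0 to 0.010; it slides stiffly (5 N) and stays where it is left
- plug: brass flange of the plug, 42 mm in diameter and 8 mm thick, axis along the clamp's x, 47 mm above the bench; origin at the centre of its fitting-side face. The brass shank (29 mm in diameter) shows between it and the fitting until it is home. Not to be touched by the robot
- tab_top (a point): centre of the top face of the red release tab, a flat paddle 40 mm (clamp x) by 34 mm, at clamp x -95, y 0, 110 mm above the bench when up; moves with the tab
- tab (a joint): how far the release tab is pressed straight down (m): 0 up, 0.009 fully down, sprung up. Fully down takes about 8 N; the ratchet lets go from about 0.005 on. Hold it down for about a second while the jaw runs back; the trigger must be released
- elbow0: loose steel elbow fitting beside the clamp, 54 mm square and 80 mm high; origin under it. Leave it
- elbow1: a second such fitting. Leave it
- elbow2: a third such fitting. Leave it
- deburrer: loose deburring tool lying near the clamp, 150 mm long, 18 mm thick; origin under it. Leave it
- spare_plug: loose spare brass plug standing on its flange (42 mm wide, 38 mm high); origin under it. Leave it
- oil_can: loose green can, 64 mm wide, 120 mm high; origin under it. Leave it
- mallet: loose hammer lying on the bench, 200 mm long; origin under it. Leave it

How it is judged:
On the way, in this order (a step that is already met when the one before it is completed fails the run):
1. the jaw has pushed the plug home (value of joint plug_depth above 0.022 m), for 0.2 s.
2. the release tab is pressed and the jaw has run back (value of joint tab above 0.003 m and value of joint jaw_travel below 0.006 m).
At the end, for the whole second after the job is handed in: The plug is home (its flange within 2 mm of the fitting's face), the jaw is back at its rest (within 6 mm), trigger and release tab have sprung back (value of joint plug_depth above 0.022 m and value of joint jaw_travel below 0.006 m and value of joint trigger below 0.04 rad and value of joint tab below 0.002 m); the robot touches nothing.
It fails at once if the robot pushes the jaw or its bar by hand (over 1 N) (contact force between any of the fingers, the arm and jaw above 1 N).
It fails at once if the robot pushes the plug by hand (over 1 N) (contact force between any of the fingers, the arm and plug above 1 N).
It fails at once if one of the loose things on the bench is moved more than 30 mm (distance of any of elbow0, elbow1, elbow2, deburrer, spare_plug, oil_can, mallet from where it was at the start of the episode above 0.03 m).
It also fails if it takes over 54 s, if anything falls off the work surface, if the arm or the gripper's body presses on something with over 40 N, if the wrist force passes 120 N, or if a joint passes its speed limit or range.

### The arm

A 7-joint arm with a two-finger parallel gripper is mounted at the origin on the work surface. World frame = base frame: x ahead of the robot, y to its left, z up, the work surface at z = 0. Lengths are in m, angles in rad, forces in N, time in s.
With the tool pointing down it reaches from about 0.425 to 0.925 m from the base axis. Payload 6.8 kg.
Tool frame: the origin (TCP) lies on the mounting face of the last link; the fingertips stand 182 mm ahead of it and the grasp point (between the pads) lies 163 mm ahead of it; z points along the fingers, y is the direction in which the jaws open and shut (so a half turn about z gives the same grasp; the last joint's range is limited). The gripper opens to 88 mm and grips with 3 to 60 N. Pads are 20 mm wide; open, the fingers measure 115 mm over their backs; the gripper's body (75 mm by 178 mm) begins 61 mm behind the grasp point.
Start: joints at [-1.397, 0.477, 0.022, 1.555, -0.011, 1.109, -0.083], TCP at [0.188, 0.648, 0.405] pointing down, gripper open.
Joint ranges: [-2.96, 2.96], [-0.34, 2.1], [-1.41, 1.46], [0.24, 2.44], [-1.37, 4.51], [0.17, 1.92], [-2.96, 2.96]. Speed limits (rad/s): [2.39, 2.39, 3.14, 3.14, 3.14, 3.14, 3.14].

### API

Orientations are given as a unit quaternion [x, y, z, w].
In Python, from rig import robot, grab_frame, camera_info, masks_of gives the robot as it stands.
- The arm moves only by the shell command python3 -m crank 'ROWS'. ROWS is a JSON object of lists of equal length, an entry for each row: "slide": the shift along the tool's x, y, z in cm, a list of three; "turn": the turn, a rotation vector about the tool's x, y, z in rad, a list of three; "jaw": the finger opening in cm, from 0 to 8.78. A call has 1 to 10 rows; each row is the pose to reach, as a shift and turn from the pose measured when the call began, along the tool's axes at that moment; what a row does not reach only later rows make up. A row lasts 1/10 s, in which the tool goes at most 50 mm and 8.59 degrees, less where a joint would pass 70% of its speed; a pose out of reach is approached as far as the arm can. A call with a gripper value outside its range is refused whole. The fingers move at their own pace and stop on an object; the grip force is fixed at half the most. Time passes only in rows, so rows that repeat a pose let the fingers close. It gives the time, the measured TCP pose, the force and the opening at its end, in the units of the state.
- robot.get_obs(): the state, without advancing time (a new reading comes with each control period).
- grab_frame(name): name is "scene" or "top"; returns the picture (384x512x3 uint8, red, green, blue); there is no depth.
- camera_info(name): a dict with "vfov" (degrees; the focal length in pixels is half the picture's height over the tangent of half this angle, whatever the lens; pixels are square), "cx", "cy" (the principal point, pixels), "dist" ([k1, k2, p1, p2, k3] as OpenCV has them; the pictures are not rectified), "view" (4x4, takes a point from world to camera coordinates). Camera axes: x right, y up, looking along -z (the intrinsics and any distortion apply to the point x, -y, -z); pixel columns grow to the right and rows downward; lengths in m; the calibration is good to about 2 mm. A picture is of the moment at which its call begins. camera_info takes no time and is no camera call.
- robot.close_job(): hands the job in, once; it reports no verdict.
Trained networks look in the newest picture that a camera, given by its name, has taken for a name from the list of things; names that differ only in an ending like _2 or _b are one class to them, and where a whole thing is asked for, a point or a joint stands for the part that bears it (a point fixed in the world has none). Each returns a list of dicts, best first, with "score" (0 to 1); they miss things now and then, are a little off and sometimes report something else, mostly with a low value. They report only what shows in the picture. A call takes as long as a camera call.
- masks_of(camera, thing): "pixels" (384x512 bool, what is visible of it) and "centre" ([row, column] in pixels, amid what is visible of it).
The state is a dict: "t": time; "joint_positions": joint angles; "joint_vel": joint speeds; "joint_efforts": joint torques, N m; "tool_pos": TCP position; "orientation": TCP orientation; "force": force on the tool from outside, world axes, zero at the start; "torque": the same for the moment, N m; "grip_width": finger opening in m.
Only numpy, scipy, OpenCV 4.12 (cv2) and the standard library are available. Lean on these libraries where they do the work, as an engineer would, in place of code of your own. Each camera call takes 0.05 s, during which the arm holds its last target.

## Working session

There is one attempt and no reset: what is moved stays moved. The work goes in short steps, Python scripts to look and compute and a shell command to move; the robot and the scene stay as the last step left them, time stands still between calls to the robot, and variables do not carry over. Pictures are saved under pics/ and viewed, and the job is handed in when it is done.

```bash
ls; mkdir -p pics
python3 - <<'E'
from rig import robot, grab_frame, camera_info, masks_of
import cv2
for n in ("scene","top"):
    f=grab_frame(n); cv2.imwrite(f"pics/{n}0.png",f[:,:,::-1]); print(n,camera_info(n))
print(robot.get_obs())
E
```

```text
pics
scene {'vfov': 49.43205191185176, 'cx': 258.03295521685243, 'cy': 197.11610448602858, 'dist': array([-0.14320524,  0.        ,  0.        ,  0.        ,  0.        ]), 'view': array([[-0.82958936,  0.5583217 ,  0.00764005,  0.50700236],
       [-0.34494259, -0.52320093,  0.77927877,  0.0993379 ],
       [ 0.43908552,  0.643846  ,  0.62663086, -1.62757155],
       [ 0.        ,  0.        ,  0.        ,  1.        ]])}
top {'vfov': 52.49131459375493, 'cx': 252.5588926900259, 'cy': 191.23859615273392, 'dist': array([0.02465524, 0.        , 0.        , 0.        , 0.        ]), 'view': array([[-0.06030386, -0.99817449,  0.00333617,  0.00642251],
       [ 0.97680367, -0.05832412,  0.206041  , -0.59960419],
       [-0.20547029,  0.01568385,  0.97853767, -1.02420596],
       [ 0.        ,  0.        ,  0.        ,  1.        ]])}
{'t': 0.1, 'joint_positions': array([-1.39709288,  0.47769815,  0.02237454,  1.55632124, -0.01149333,
        1.10926703, -0.08313324]), 'joint_vel': array([-0.00116065, -0.00361293,  0.00106602, -0.00248221,  0.00073649,
        0.00133178, -0.00018864]), 'joint_efforts': array([ 4.71787294e-03, -5.84089136e+01,  1.54051781e+00, -2.73312235e+01,
       -5.41493087e-02,  1.30640971e-02,  4.91460048e-05]), 'tool_pos': array([0.18765131, 0.64814704, 0.4038055 ]), 'orientation': array([ 1.40454846e-01,  9.90086776e-01, -7.81352005e-04, -4.37174727e-05]), 'force': array([-1.27626289,  0.11332027, -0.10640384]), 'torque': array([ 0.00776477, -0.04598292, -0.02580653]), 'grip_width': 0.08757404387758257}
```

View pics/scene0.png

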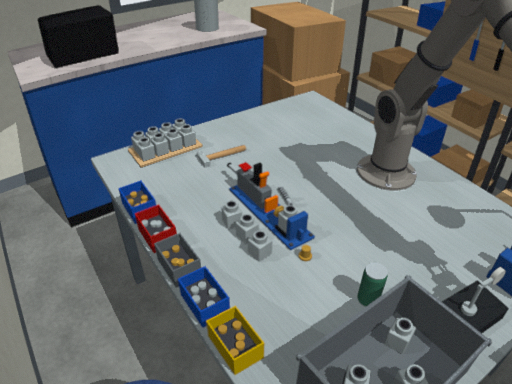

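View pics/top0.png

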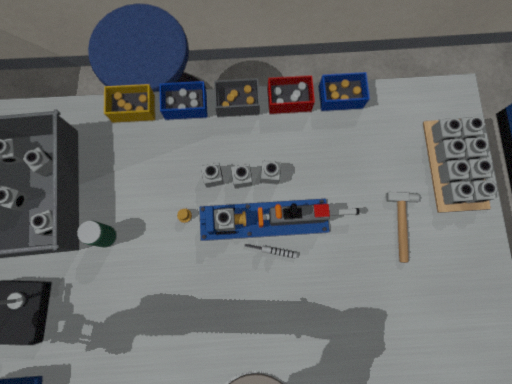

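Run:
```python
from rig import robot, grab_frame, camera_info, masks_of
import cv2,numpy as np, pickle
R={}
for n in ("scene","top"):
    f=grab_frame(n); ov=f.copy()
    for i,t in enumerate(["clamp","handle","trigger_roll","jaw","plug","tab_top","trigger","tab"]):
        try: r=masks_of(n,t)
        except Exception as e: print(t,e); continue
        R[n,t]=r
        print(n,t,[(round(d['score'],2),np.round(d['centre'],1),int(d['pixels'].sum())) for d in r[:3]])
        if r:
            c,_=cv2.findContours(r[0]['pixels'].astype(np.uint8),0,1); 
            R[n,t]=r
    pickle.dump(R,open('m.pkl','wb'))
    y0,x0=(150,210) if n=="scene" else (180,180)
    c=f[y0:y0+110,x0:x0+200 if n=="top" else x0+120]
    c=cv2.resize(c,None,fx=4 if n=="top" else 5,fy=4 if n=="top" else 5,interpolation=cv2.INTER_CUBIC)
    cv2.imwrite(f"pics/{n}1.png",c[:600,:800,::-1])
```

```text
scene clamp [(0.93, array([205.4, 269.3]), 3133), (0.55, array([213.6, 233.6]), 382)]
scene handle [(0.85, array([210.5, 266.2]), 3160)]
scene trigger_roll [(0.28, array([193.8, 287.2]), 113)]
scene jaw [(0.76, array([201.6, 269.8]), 249), (0.53, array([242.5, 258.2]), 541)]
scene plug []
scene tab_top [(0.53, array([167.2, 246.4]), 79)]
scene trigger [(0.55, array([179.2, 262.1]), 83), (0.46, array([193.9, 287.4]), 106), (0.29, array([214.2, 231.4]), 433)]
scene tab [(0.65, array([167.6, 244. ]), 72), (0.32, array([247.1, 261.2]), 507)]
top clamp [(0.6, array([220. , 264.9]), 4743)]
top handle [(0.66, array([219.4, 264.5]), 4641)]
top trigger_roll [(0.66, array([211. , 277.6]), 85), (0.59, array([233.1,  93.9]), 824)]
top jaw [(0.58, array([213.7, 335.5]), 294)]
top plug [(0.41, array([219.5, 239.9]), 132), (0.29, array([220.7, 266.8]), 4685)]
top tab_top [(0.53, array([209.5, 321.7]), 196)]
top trigger [(0.4, array([212.4, 279. ]), 98)]
top tab [(0.75, array([208.6, 322.1]), 214)]
```

View pics/scene1.png

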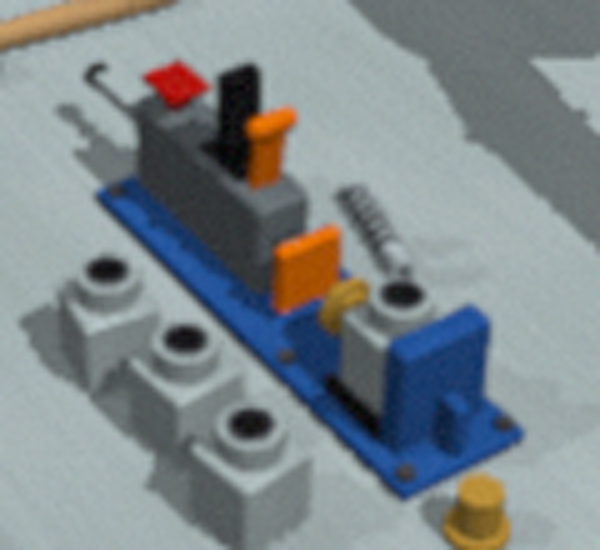

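View pics/top1.png

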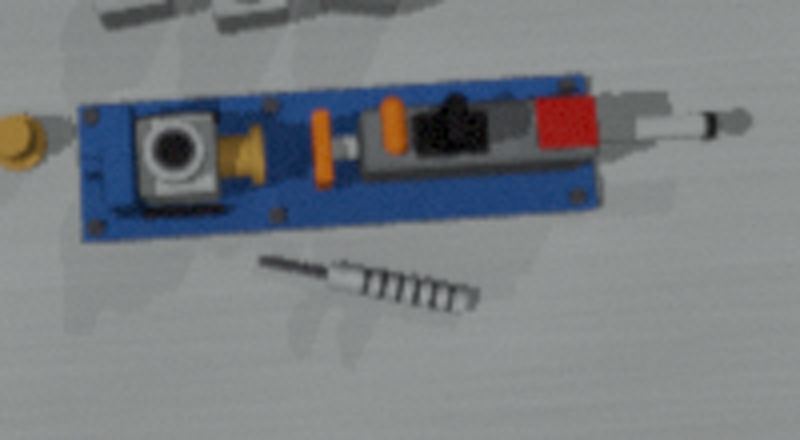

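```bash
cat > h.py <<'E'
from rig import robot, grab_frame, camera_info, masks_of
import cv2,numpy as np
from scipy.optimize import least_squares
from scipy.spatial.transform import Rotation as Rn
def proj(n,P):
    ci=camera_info(n); V=ci['view']; P=np.atleast_2d(P)
    f=192/np.tan(np.radians(ci['vfov'])/2)
    c=P@V[:3,:3].T+V[:3,3]; c=c*[1,-1,-1]
    K=np.array([[f,0,ci['cx']],[0,f,ci['cy']],[0,0,1]])
    return cv2.projectPoints(c.reshape(-1,1,3),np.zeros(3),np.zeros(3),K,ci['dist'])[0].reshape(-1,2)
def T(p,L):
    L=np.atleast_2d(L)/1000; c,s=np.cos(p[2]),np.sin(p[2])
    return np.c_[p[0]+c*L[:,0]-s*L[:,1],p[1]+s*L[:,0]+c*L[:,1],L[:,2]]
E
cat > fit.py <<'E'
from h import *
L={'top':[((240,-50,12),(200,206.7)),((-130,-50,12),(326.7,198.9)),((240,50,12),(200.7,240)),((-130,50,12),(329.7,231.5)),((-95,0,110),(322,210.5)),((20,0,149),(278.5,210.5))],
'scene':[((240,-50,6),(291,248.5)),((240,50,6),(314.4,237)),((-130,-50,6),(229.4,189)),((-95,0,110),(245.2,166.9)),((20,0,149),(264.4,174.2))]}
def res(p): return np.concatenate([(proj(n,T(p,[a for a,b in l]))-[b for a,b in l]).ravel() for n,l in L.items()])
s=least_squares(res,[.6,0,1.57],loss='soft_l1')
print(s.x); print(np.round(s.fun.reshape(-1,2),1))
p=s.x
np.save('clamp.npy',p)
for k,l in dict(pinch=(3,0,141),handle=(-17,0,141),tab=(-95,0,110)).items(): print(k,T(p,l))
# overlay wireframe
for n in ('top','scene'):
    f=grab_frame(n)[:,:,::-1].copy()
    S=6 
    y0,x0=(150,220) if n=="scene" else (185,195)
    w,h=(105,105) if n=='scene' else (133,65)
    c=cv2.resize(f[y0:y0+h,x0:x0+w],None,fx=S,fy=S,interpolation=cv2.INTER_CUBIC)
    if n=='scene': c=c[:600]
    def box(a,b,col):
        pts=np.array([(x,y,z) for x in (a[0],b[0]) for y in (a[1],b[1]) for z in (a[2],b[2])],float)
        q=(proj(n,T(p,pts))-[x0,y0]+.5)*S
        for i in range(8):
            for j in (1,2,4):
                if not i&j: cv2.line(c,tuple(map(int,q[i])),tuple(map(int,q[i|j])),col,1)
    box((-130,-50,0),(240,50,12),(0,255,255)); box((-115,-17,110),(-75,17,110),(0,255,0))
    box((-24,-16,88),(-10,16,162),(255,0,255)); box((-120,-22,12),(40,22,88),(255,255,0)); box((139,-27,12),(193,27,96),(0,255,0))
    cv2.imwrite(f'pics/ov_{n}.png',c)
E
python3 fit.py
```

```text
[ 0.52625386 -0.11296407  1.57385105]
[[-1.  -0.8]
 [-0.6 -0.9]
 [-0.5  0.5]
 [-0.   0.8]
 [-0.2 -0.1]
 [ 0.9  0.3]
 [-0.5  0.6]
 [ 0.8 -0.5]
 [-0.5 -0.7]
 [-0.  -1.8]
 [-0.3 -2.3]]
pinch [[ 0.52624469 -0.10996408  0.141     ]]
handle [[ 0.52630579 -0.12996399  0.141     ]]
tab [[ 0.52654406 -0.20796362  0.11      ]]
```

View pics/ov_top.png

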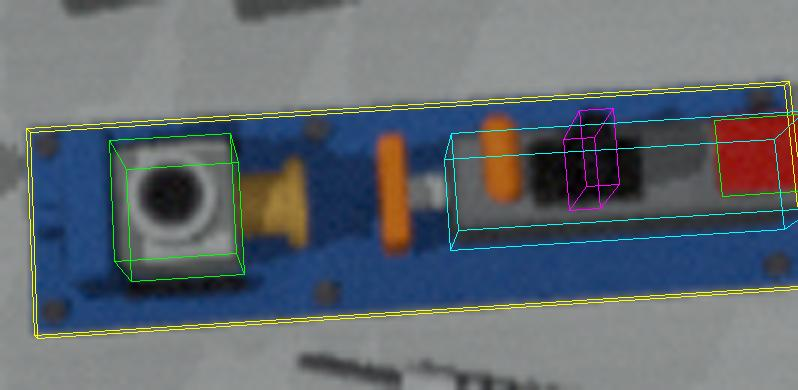

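View pics/ov_scene.png

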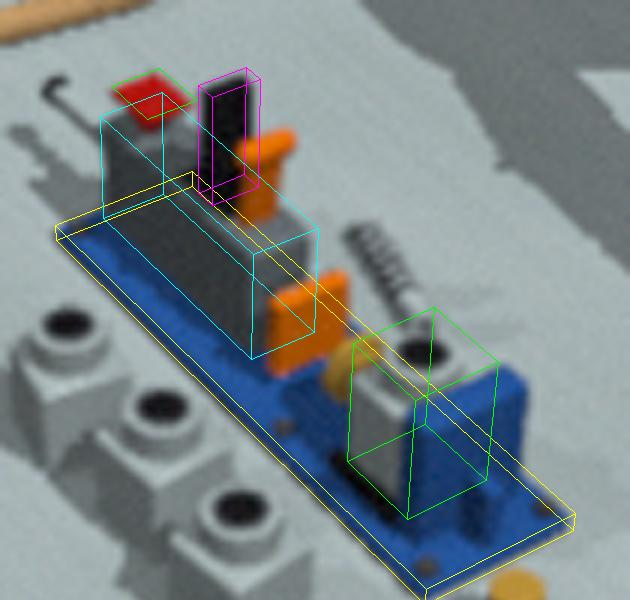

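```bash
sed -i 's/(20,0,149)/(22,0,141)/g; s/-\[b for a,b in l\])/-([b for a,b in l]-np.float64(.39)))/' fit.py; python3 fit.py
python3 - <<'E'
from h import *
V=camera_info('top')['view'];print(-V[:3,:3].T@V[:3,3])
o=robot.get_obs();M=Rn.from_quat(o['orientation']);print(M.as_matrix().round(3),o['t'])
E
```

```text
[ 0.52747163 -0.11317266  1.57440776]
[[-0.6 -0.8]
 [-0.2 -0.9]
 [-0.   0.5]
 [ 0.4  0.7]
 [ 0.2 -0.2]
 [ 0.3  0.7]
 [-0.4  1.1]
 [ 0.9 -0. ]
 [-0.5 -0.2]
 [ 0.  -1.3]
 [ 0.   0.4]]
pinch [[ 0.5274608  -0.11017268  0.141     ]]
handle [[ 0.52753302 -0.13017255  0.141     ]]
tab [[ 0.52781471 -0.20817204  0.11      ]]
[ 0.37563898 -0.01249711  1.12574573]
[[-0.961  0.278 -0.   ]
 [ 0.278  0.961  0.   ]
 [ 0.     0.    -1.   ]] 1.2
```

View pics/ov_top.png

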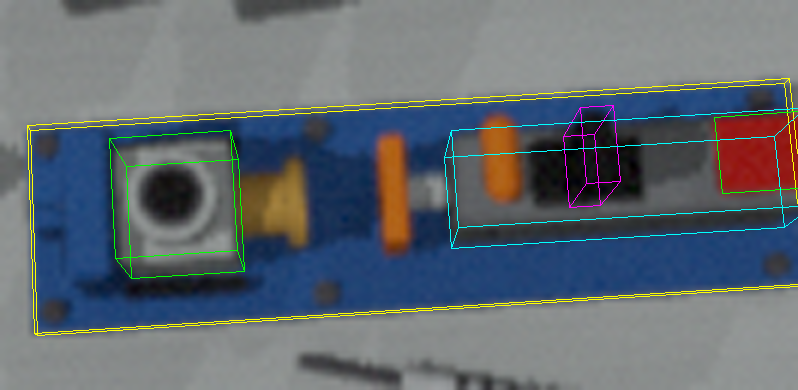

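```bash
cat > go.py <<'E'
import sys
from h import *
# target grasp/tip point in clamp mm + offset ahead of TCP (mm)
p=np.load('clamp.npy'); o=robot.get_obs(); M=Rn.from_quat(o['orientation']).as_matrix()
x,y,z,off=map(float,sys.argv[1:5])
t=T(p,(x,y,z))[0]+[0,0,off/1000]
# desired: tool z down, tool y along clamp x
yv=np.array([np.cos(p[2]),np.sin(p[2]),0]); zv=np.array([0,0,-1.]); D=np.c_[np.cross(yv,zv),yv,zv]
print('slide cm',(M.T@(t-o['tool_pos'])*100).round(2),'turn',Rn.from_matrix(M.T@D).as_rotvec().round(3),'tcp',o['tool_pos'].round(4),'grip',round(o['grip_width'],4),'F',o['force'].round(1),'t',o['t'])
E
python3 -m crank '{"slide":[[-24,-29.5,0],[-24,-29.5,0],[-24,-29.5,0],[-24,-29.5,0],[-24,-29.5,0],[-24,-29.5,0],[-24,-29.5,0],[-24,-29.5,0],[-24,-29.5,0],[-24,-29.5,0]],"turn":[[0,0,-0.1],[0,0,-0.2],[0,0,-0.284],[0,0,-0.284],[0,0,-0.284],[0,0,-0.284],[0,0,-0.284],[0,0,-0.284],[0,0,-0.284],[0,0,-0.284]],"jaw":[8.7,8.7,8.7,8.7,8.7,8.7,8.7,8.7,8.7,8.7]}'; python3 go.py -6 0 241 163
```

```text
t: 2.2
tool_pos: [0.3364, 0.2982, 0.405]
orientation: [-0.0, 1.0, 0.001, 0.0]
force: [-0.4, 0.6, 0.4]
grip_width: 0.087
slide cm [-19.08 -41.75   0.07] turn [ 0.001  0.    -0.003] tcp [0.3364 0.2982 0.405 ] grip 0.087 F [-0.4  0.6  0.4] t 2.2
```

```bash
python3 -m crank '{"slide":[[-19.1,-41.7,0],[-19.1,-41.7,0],[-19.1,-41.7,0],[-19.1,-41.7,0],[-19.1,-41.7,0],[-19.1,-41.7,0],[-19.1,-41.7,0],[-19.1,-41.7,0],[-19.1,-41.7,0],[-19.1,-41.7,0]],"turn":[[0,0,0],[0,0,0],[0,0,0],[0,0,0],[0,0,0],[0,0,0],[0,0,0],[0,0,0],[0,0,0],[0,0,0]],"jaw":[8.7,8.7,8.7,8.7,8.7,8.7,8.7,8.7,8.7,8.7]}'; python3 go.py -6 0 141 163
python3 - <<'E'
from h import *
f=grab_frame('top');cv2.imwrite('pics/top2.png',cv2.resize(f[150:280,180:400],None,fx=3.5,fy=3.5,interpolation=2)[:,:,::-1])
f=grab_frame('scene');cv2.imwrite('pics/scene2.png',cv2.resize(f[100:260,180:380],None,fx=3.5,fy=3.5,interpolation=2)[:,:,::-1])
E
```

```text
t: 3.2
tool_pos: [0.5296, -0.1224, 0.4049]
orientation: [0.002, 1.0, -0.001, 0.001]
force: [-0.2, 0.9, -0.4]
grip_width: 0.0868
slide cm [ 0.23  0.35 10.09] turn [-0.002  0.002 -0.007] tcp [ 0.5296 -0.1224  0.4049] grip 0.0868 F [-0.2  0.9 -0.4] t 3.2
```

View pics/scene2.png

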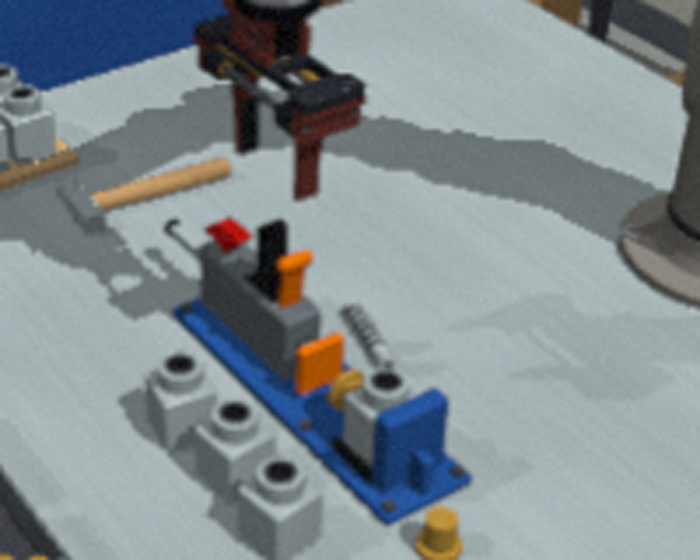

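View pics/top2.png

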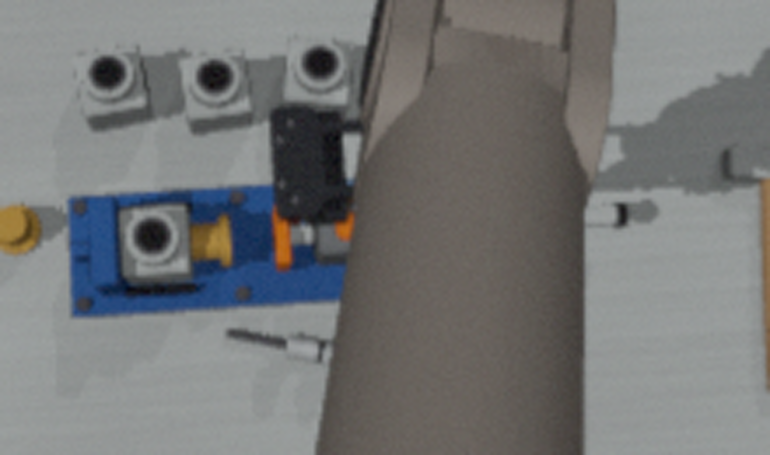

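The gripper hangs about 10 cm above the clamp handle, with its fingers opening along the bar. In the scene view the near fingertip is at (305,195). The plug's brass shank still shows in the top view, so it isn't home. I'll go down partway and check.

```bash
python3 -m crank '{"slide":[[0.2,0.35,3],[0.2,0.35,5],[0.2,0.35,5],[0.2,0.35,5]],"turn":[[0,0,-0.006],[0,0,-0.006],[0,0,-0.006],[0,0,-0.006]],"jaw":[8.7,8.7,8.7,8.7]}'; python3 go.py -6 0 141 163
python3 - <<'E'
from h import *
p=np.load('clamp.npy');o=robot.get_obs();M=Rn.from_quat(o['orientation']).as_matrix()
f=grab_frame('scene').copy()[120:230,210:320]
c=cv2.resize(f,None,fx=5,fy=5,interpolation=2)[:,:,::-1].copy()
for s in (-1,1):
  for w in (-.01,.01):
    q=o['tool_pos']+M@[w,s*o['grip_width']/2,.182]
    u=(proj('scene',q)[0]-[210,120]+.5)*5; cv2.circle(c,tuple(map(int,u)),3,(0,255,0),-1)
cv2.imwrite('pics/scene3.png',c)
E
```

```text
t: 3.7
tool_pos: [0.5269, -0.1133, 0.3545]
orientation: [-0.004, 1.0, 0.0, -0.0]
force: [0.4, -0.5, 0.6]
grip_width: 0.0869
slide cm [-0.06 -0.6   5.05] turn [ 0.001 -0.     0.005] tcp [ 0.5269 -0.1133  0.3545] grip 0.0869 F [ 0.4 -0.5  0.6] t 3.7
```

View pics/scene3.png

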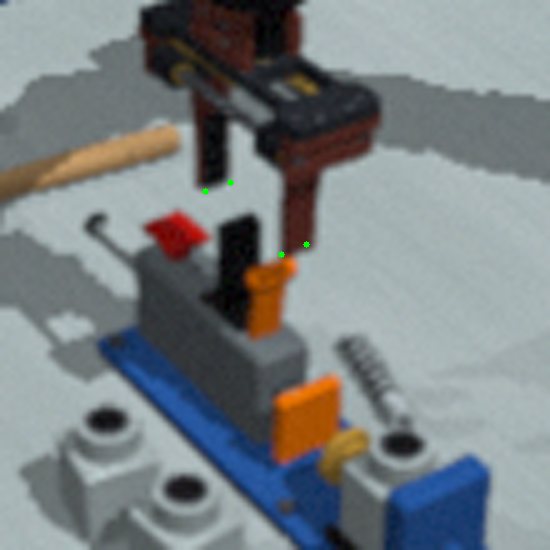

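The projected fingertips (green) land on the real ones, so the calibration holds. They straddle the handle and trigger. I'll continue down.

```bash
python3 -m crank '{"slide":[[-0.05,-0.6,0],[-0.05,-0.6,1.5],[-0.05,-0.6,3.5],[-0.05,-0.6,5],[-0.05,-0.6,5],[-0.05,-0.6,5]],"turn":[[0,0,0],[0,0,0.005],[0,0,0.005],[0,0,0.005],[0,0,0.005],[0,0,0.005]],"jaw":[8.7,8.7,8.7,8.7,8.7,8.7]}'; python3 go.py -6 0 141 163
python3 - <<'E'
from h import *
f=grab_frame('scene').copy()[120:230,210:320]
c=cv2.resize(f,None,fx=5,fy=5,interpolation=2)[:,:,::-1].copy()
cv2.imwrite('pics/scene4.png',c)
E
```

```text
t: 4.35
tool_pos: [0.5281, -0.1201, 0.3061]
orientation: [-0.001, 1.0, 0.0, 0.001]
force: [-0.2, 0.4, -0.8]
grip_width: 0.0873
slide cm [0.06 0.09 0.21] turn [ 0.001  0.002 -0.001] tcp [ 0.5281 -0.1201  0.3061] grip 0.0873 F [-0.2  0.4 -0.8] t 4.35
```

View pics/scene4.png

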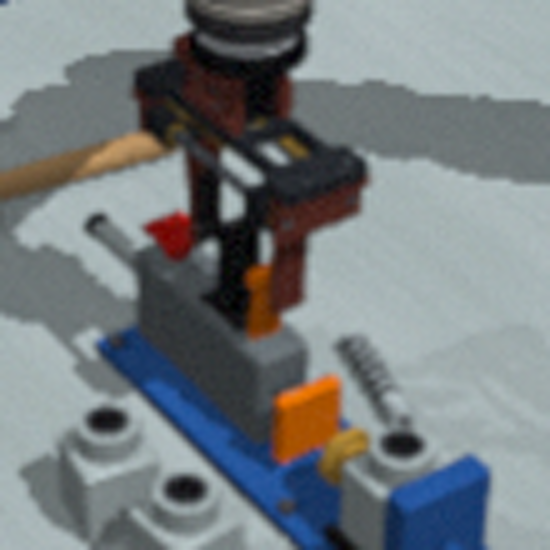

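The fingers now straddle the handle, with the front pad ahead of the trigger roll. First squeeze.

```bash
python3 -m crank '{"slide":[[0.05,0.1,0.1],[0.05,0.1,0.2],[0.05,0.1,0.2],[0.05,0.1,0.2],[0.05,0.1,0.2],[0.05,0.1,0.2],[0.05,0.1,0.2],[0.05,0.1,0.2]],"turn":[[0,0,0],[0,0,0],[0,0,0],[0,0,0],[0,0,0],[0,0,0],[0,0,0],[0,0,0]],"jaw":[7,5,3.2,3.2,3.2,3.2,3.2,3.2]}'; python3 go.py -6 0 141 163
```

```text
t: 5.2
tool_pos: [0.5286, -0.1184, 0.3054]
orientation: [-0.002, 1.0, 0.001, 0.003]
force: [0.4, 3.2, 6.0]
grip_width: 0.0355
slide cm [ 0.11 -0.08  0.14] turn [ 0.002  0.005 -0.   ] tcp [ 0.5286 -0.1184  0.3054] grip 0.0355 F [0.4 3.2 6. ] t 5.2
```

```bash
cat > pic.py <<'E'
import sys
from h import *
f=grab_frame('scene').copy()[120:260,200:330]
cv2.imwrite(f'pics/{sys.argv[1]}.png',cv2.resize(f,None,fx=4.2,fy=4.2,interpolation=2)[:,:,::-1])
E
python3 pic.py sq1
python3 -m crank '{"slide":[[0.1,0,0.1],[0.1,0,0.1],[0.1,0,0.1],[0.1,0,0.1],[0.1,0,0.1],[0.1,0,0.1],[0.1,0,0.1],[0.1,0,0.1],[0.1,0,0.1],[0.1,0,0.1]],"turn":[[0,0,0],[0,0,0],[0,0,0],[0,0,0],[0,0,0],[0,0,0],[0,0,0],[0,0,0],[0,0,0],[0,0,0]],"jaw":[8.2,8.2,8.2,8.2,8.2,8.2,8.2,8.2,8.2,8.2]}'; python3 go.py -6 0 141 163;python3 pic.py op1
```

```text
t: 6.25
tool_pos: [0.5276, -0.1184, 0.3044]
orientation: [-0.002, 1.0, 0.001, 0.003]
force: [-0.4, -0.9, -0.3]
grip_width: 0.0821
slide cm [ 0.01 -0.07  0.04] turn [ 0.002  0.005 -0.   ] tcp [ 0.5276 -0.1184  0.3044] grip 0.0821 F [-0.4 -0.9 -0.3] t 6.25
```

View pics/sq1.png

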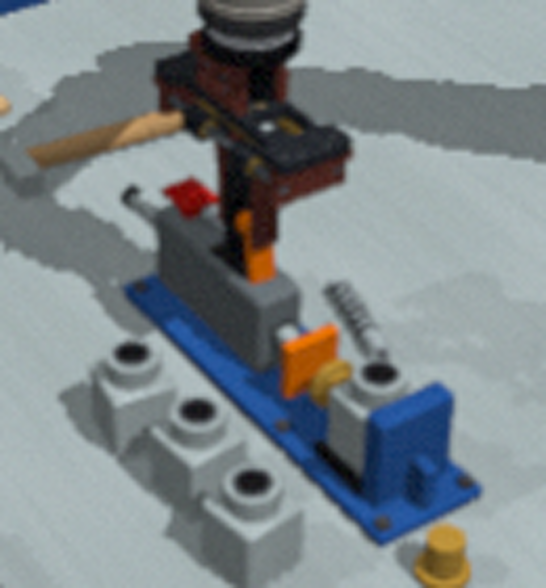

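View pics/op1.png

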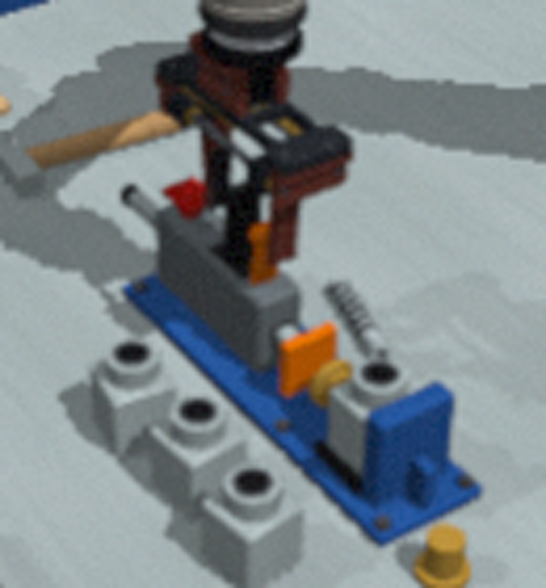

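The jaw moved one click (orange plate now at about (305,360)) and held there when the fingers opened. The trigger is back at rest. Next squeezes.

```bash
python3 -m crank '{"slide":[[0,-0.1,0],[0,-0.1,0],[0,-0.1,0],[0,-0.1,0],[0,-0.1,0],[0,-0.1,0],[0,-0.1,0],[0,-0.1,0]],"turn":[[0,0,0],[0,0,0],[0,0,0],[0,0,0],[0,0,0],[0,0,0],[0,0,0],[0,0,0]],"jaw":[7,5,3.2,3.2,3.2,3.2,3.2,3.2]}'; python3 pic.py sq2
python3 -m crank '{"slide":[[0,0,0],[0,0,0],[0,0,0],[0,0,0],[0,0,0],[0,0,0],[0,0,0],[0,0,0],[0,0,0],[0,0,0]],"turn":[[0,0,0],[0,0,0],[0,0,0],[0,0,0],[0,0,0],[0,0,0],[0,0,0],[0,0,0],[0,0,0],[0,0,0]],"jaw":[8.2,8.2,8.2,8.2,8.2,8.2,8.2,8.2,8.2,8.2]}'; python3 go.py -6 0 141 163
python3 -m crank '{"slide":[[0,-0.1,0],[0,-0.1,0],[0,-0.1,0],[0,-0.1,0],[0,-0.1,0],[0,-0.1,0],[0,-0.1,0],[0,-0.1,0]],"turn":[[0,0,0],[0,0,0],[0,0,0],[0,0,0],[0,0,0],[0,0,0],[0,0,0],[0,0,0]],"jaw":[7,5,3.2,3.2,3.2,3.2,3.2,3.2]}'; python3 pic.py sq3;python3 go.py -6 0 141 163
```

```text
t: 7.1
tool_pos: [0.5281, -0.1186, 0.3049]
orientation: [-0.002, 1.0, 0.002, 0.003]
force: [-0.8, 4.8, 6.7]
grip_width: 0.0352
t: 8.15
tool_pos: [0.5281, -0.1187, 0.3049]
orientation: [-0.002, 1.0, 0.002, 0.003]
force: [-0.4, -0.1, 1.2]
grip_width: 0.0822
slide cm [ 0.06 -0.05  0.09] turn [0.003 0.006 0.001] tcp [ 0.5281 -0.1187  0.3049] grip 0.0822 F [-0.4 -0.1  1.2] t 8.15
t: 8.95
tool_pos: [0.5286, -0.1188, 0.3054]
orientation: [-0.003, 1.0, 0.002, 0.003]
force: [-0.5, 5.2, 7.1]
grip_width: 0.0355
slide cm [ 0.11 -0.03  0.14] turn [0.004 0.007 0.001] tcp [ 0.5286 -0.1188  0.3054] grip 0.0353 F [0.  5.6 6.5] t 9.0
```

View pics/sq3.png

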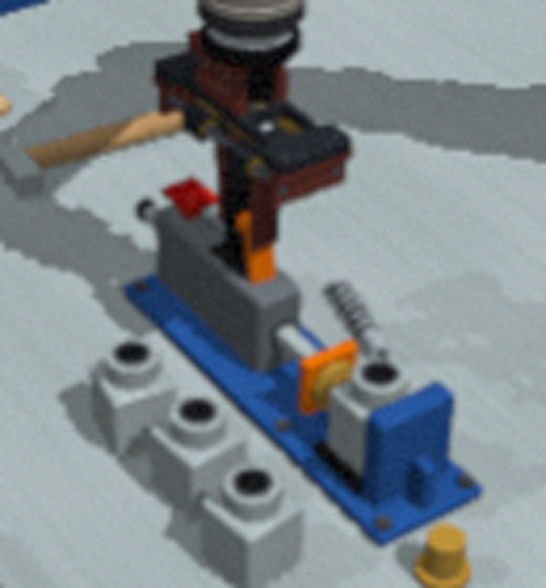

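Three full squeezes so far, and the jaw is about at the plug flange. I'll keep squeezing until it stalls.

```bash
python3 -m crank '{"slide":[[0.1,0,0.1],[0.1,0,0.1],[0.1,0,0.1],[0.1,0,0.1],[0.1,0,0.1],[0.1,0,0.1],[0.1,0,0.1],[0.1,0,0.1],[0.1,0,0.1],[0.1,0,0.1]],"turn":[[0,0,0],[0,0,0],[0,0,0],[0,0,0],[0,0,0],[0,0,0],[0,0,0],[0,0,0],[0,0,0],[0,0,0]],"jaw":[8.2,8.2,8.2,8.2,8.2,8.2,8.2,8.2,8.2,8.2]}'
python3 -m crank '{"slide":[[0,-0.05,0],[0,-0.05,0],[0,-0.05,0],[0,-0.05,0],[0,-0.05,0],[0,-0.05,0],[0,-0.05,0],[0,-0.05,0],[0,-0.05,0],[0,-0.05,0]],"turn":[[0,0,0],[0,0,0],[0,0,0],[0,0,0],[0,0,0],[0,0,0],[0,0,0],[0,0,0],[0,0,0],[0,0,0]],"jaw":[7,5,3.2,3.2,3.2,3.2,3.2,3.2,3.2,3.2]}'; python3 pic.py sq4;python3 go.py -6 0 141 163
```

```text
t: 10.0
tool_pos: [0.5276, -0.1189, 0.3044]
orientation: [-0.003, 1.0, 0.002, 0.004]
force: [-0.0, 0.4, 1.1]
grip_width: 0.0819
t: 11.0
tool_pos: [0.528, -0.119, 0.3048]
orientation: [-0.003, 1.0, 0.003, 0.004]
force: [-1.6, 3.9, 5.7]
grip_width: 0.0357
slide cm [ 0.05 -0.02  0.08] turn [0.005 0.008 0.002] tcp [ 0.528  -0.119   0.3048] grip 0.0353 F [-1.   3.9  6.4] t 11.05
```

View pics/sq4.png

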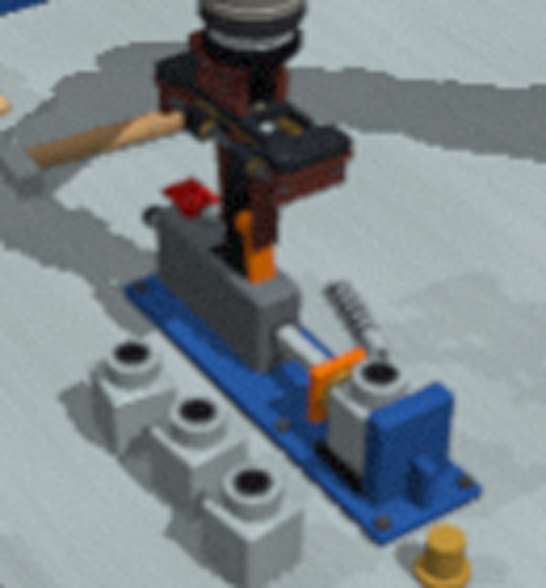

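```bash
python3 -m crank '{"slide":[[0,0,0.05],[0,0,0.05],[0,0,0.05],[0,0,0.05],[0,0,0.05],[0,0,0.05],[0,0,0.05],[0,0,0.05],[0,0,0.05],[0,0,0.05]],"turn":[[0,0,0],[0,0,0],[0,0,0],[0,0,0],[0,0,0],[0,0,0],[0,0,0],[0,0,0],[0,0,0],[0,0,0]],"jaw":[8.2,8.2,8.2,8.2,8.2,8.2,8.2,8.2,8.2,8.2]}'
python3 -m crank '{"slide":[[0,0,0],[0,0,0],[0,0,0],[0,0,0],[0,0,0],[0,0,0],[0,0,0],[0,0,0],[0,0,0],[0,0,0]],"turn":[[0,0,0],[0,0,0],[0,0,0],[0,0,0],[0,0,0],[0,0,0],[0,0,0],[0,0,0],[0,0,0],[0,0,0]],"jaw":[7,5,3.2,3.2,3.2,3.2,3.2,3.2,3.2,3.2]}'; python3 pic.py sq5;python3 go.py -6 0 141 163
```

```text
t: 12.05
tool_pos: [0.528, -0.119, 0.3044]
orientation: [-0.003, 1.0, 0.003, 0.004]
force: [0.1, 0.2, 0.6]
grip_width: 0.0819
t: 13.05
tool_pos: [0.5284, -0.1187, 0.3047]
orientation: [-0.003, 1.0, 0.003, 0.004]
force: [0.2, 4.5, 5.9]
grip_width: 0.0363
slide cm [ 0.09 -0.04  0.07] turn [0.006 0.009 0.002] tcp [ 0.5284 -0.1187  0.3047] grip 0.0364 F [0.5 3.  6. ] t 13.1
```

View pics/sq5.png

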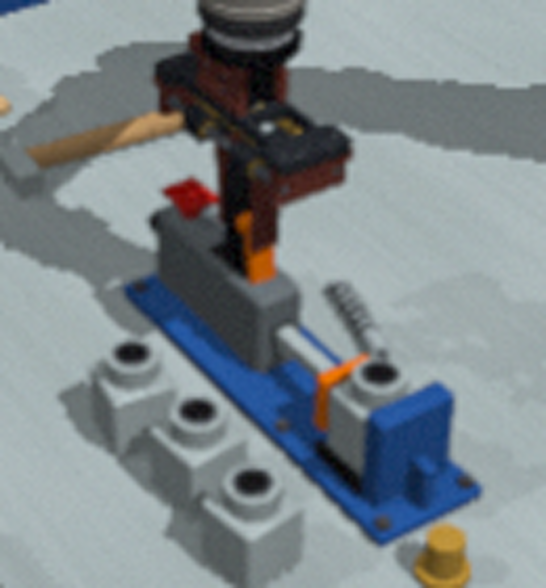

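```bash
python3 -m crank '{"slide":[[0.05,0,0.05],[0.05,0,0.05],[0.05,0,0.05],[0.05,0,0.05],[0.05,0,0.05],[0.05,0,0.05],[0.05,0,0.05],[0.05,0,0.05],[0.05,0,0.05],[0.05,0,0.05]],"turn":[[0,0,0],[0,0,0],[0,0,0],[0,0,0],[0,0,0],[0,0,0],[0,0,0],[0,0,0],[0,0,0],[0,0,0]],"jaw":[8.2,8.2,8.2,8.2,8.2,8.2,8.2,8.2,8.2,8.2]}'
python3 -m crank '{"slide":[[0,0,0],[0,0,0],[0,0,0],[0,0,0],[0,0,0],[0,0,0],[0,0,0],[0,0,0],[0,0,0],[0,0,0]],"turn":[[0,0,0],[0,0,0],[0,0,0],[0,0,0],[0,0,0],[0,0,0],[0,0,0],[0,0,0],[0,0,0],[0,0,0]],"jaw":[7,5,3.2,3.2,3.2,3.2,3.2,3.2,3.2,3.2]}'; python3 pic.py sq6;python3 go.py -6 0 141 163
```

```text
t: 14.1
tool_pos: [0.5279, -0.1189, 0.3043]
orientation: [-0.003, 1.0, 0.003, 0.004]
force: [0.6, 0.5, -0.8]
grip_width: 0.0819
t: 15.1
tool_pos: [0.5283, -0.1188, 0.3047]
orientation: [-0.003, 1.0, 0.003, 0.005]
force: [0.1, 2.9, 5.6]
grip_width: 0.0363
slide cm [ 0.08 -0.04  0.07] turn [0.006 0.01  0.002] tcp [ 0.5282 -0.1188  0.3047] grip 0.0361 F [0.2 3.1 5.5] t 15.15
```

View pics/sq6.png

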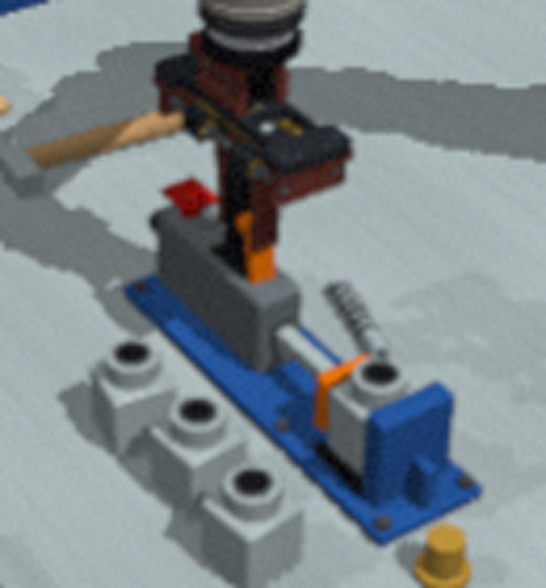

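Run:
```python
from h import *
p=np.load('clamp.npy')
for n,(y0,x0,h,w,S) in dict(scene=(190,260,50,60,11),top=(195,200,50,80,9)).items():
    f=grab_frame(n)[y0:y0+h,x0:x0+w]
    c=cv2.resize(f,None,fx=S,fy=S,interpolation=2)[:,:,::-1].copy()
    for tr,col in ((59,(0,255,0)),(53,(255,0,255))):
        q=[(72+tr-d,y,z) for d in(0,12) for y,z in((-25,22),(-25,74),(25,74),(25,22))]
        u=((proj(n,T(p,np.array(q,float)))-[x0,y0]+.5)*S).astype(int)
        cv2.polylines(c,[u[:4],u[4:]],True,col,1)
    cv2.imwrite(f'pics/jaw_{n}.png',c)
```

```text
(no output)
```

View pics/jaw_scene.png

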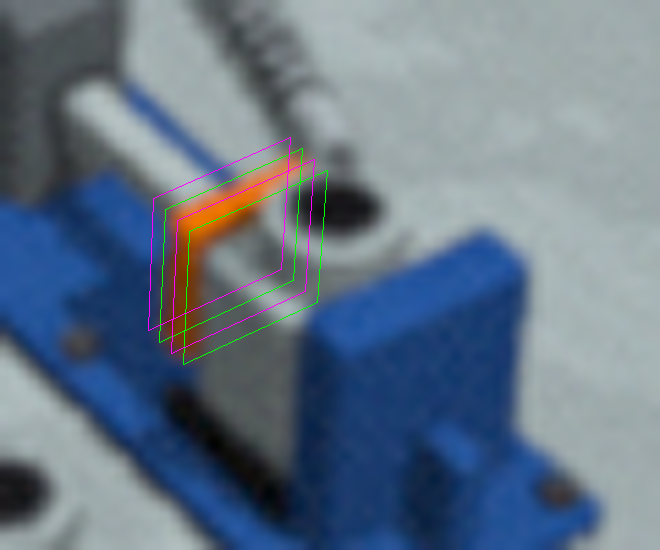

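View pics/jaw_top.png

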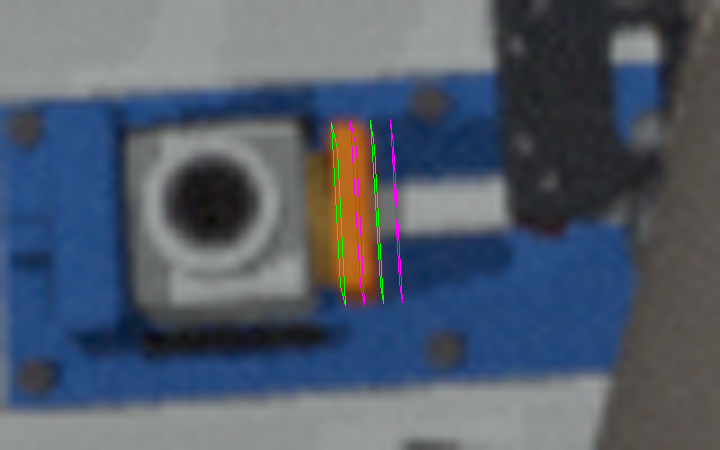

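Both cameras match the jaw to travel 0.059, which is home (green outline). The grip also stalled at the same 36.3 mm on two squeezes in a row. Now I'll open and retreat upward.

```bash
python3 -m crank '{"slide":[[0,0,0],[0,0,0],[0,0,0],[0,0,0],[0,0,0],[0,0,-2],[0,0,-4.5],[0,0,-7],[0,0,-7],[0,0,-7]],"turn":[[0,0,0],[0,0,0],[0,0,0],[0,0,0],[0,0,0],[0,0,0],[0,0,0],[0,0,0],[0,0,0],[0,0,0]],"jaw":[8.2,8.2,8.2,8.2,8.2,8.2,8.2,8.2,8.2,8.2]}'
python3 go.py -95 0 125 182
```

```text
t: 16.25
tool_pos: [0.5274, -0.1201, 0.3749]
orientation: [-0.002, 1.0, 0.003, 0.005]
force: [0.4, 0.1, 0.2]
grip_width: 0.0823
slide cm [ 0.07 -8.84  6.74] turn [0.005 0.011 0.001] tcp [ 0.5274 -0.1201  0.3749] grip 0.0823 F [0.4 0.1 0.2] t 16.25
```

```bash
python3 -m crank '{"slide":[[0,-4,0],[0,-8.8,0],[0,-8.8,0],[0,-8.8,0],[0,-8.8,1],[0,-8.8,3],[0,-8.8,5],[0,-8.8,6],[0,-8.8,6],[0,-8.8,6]],"turn":[[0,0.01,0],[0,0.01,0],[0,0.01,0],[0,0.01,0],[0,0.01,0],[0,0.01,0],[0,0.01,0],[0,0.01,0],[0,0.01,0],[0,0.01,0]],"jaw":[3,0,0,0,0,0,0,0,0,0]}'
python3 go.py -95 0 110 182; python3 pic.py tab1
```

```text
t: 17.25
tool_pos: [0.5287, -0.2073, 0.3145]
orientation: [-0.003, 1.0, 0.003, 0.0]
force: [0.2, -0.3, 0.1]
grip_width: 0.0056
slide cm [ 0.09 -0.1   2.25] turn [0.005 0.001 0.002] tcp [ 0.5287 -0.2073  0.3145] grip 0.0056 F [ 0.2 -0.3  0.1] t 17.25
```

View pics/tab1.png

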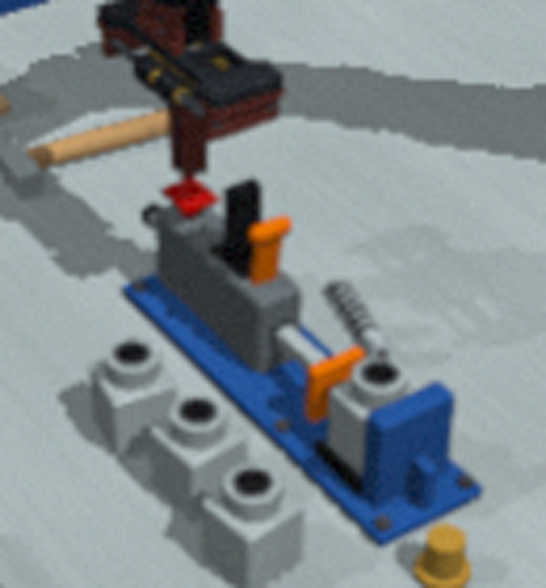

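The closed fingertips are about 22 mm above the tab centre. The jaw has settled back to its last click. Pressing now.

```bash
python3 -m crank '{"slide":[[0.05,-0.1,1],[0.05,-0.1,2],[0.05,-0.1,2.5],[0.05,-0.1,2.8],[0.05,-0.1,3],[0.05,-0.1,3],[0.05,-0.1,3],[0.05,-0.1,3],[0.05,-0.1,3],[0.05,-0.1,3]],"turn":[[0,0,0],[0,0,0],[0,0,0],[0,0,0],[0,0,0],[0,0,0],[0,0,0],[0,0,0],[0,0,0],[0,0,0]],"jaw":[0,0,0,0,0,0,0,0,0,0]}'
python3 go.py -95 0 110 182; python3 pic.py tab2
```

```text
t: 18.3
tool_pos: [0.5284, -0.2086, 0.2854]
orientation: [-0.002, 1.0, 0.003, 0.001]
force: [-1.6, 0.2, 5.5]
grip_width: 0.0001
slide cm [ 0.06  0.05 -0.66] turn [0.005 0.002 0.001] tcp [ 0.5284 -0.2086  0.2854] grip 0.0001 F [-1.6  0.2  5.5] t 18.3
```

View pics/tab2.png

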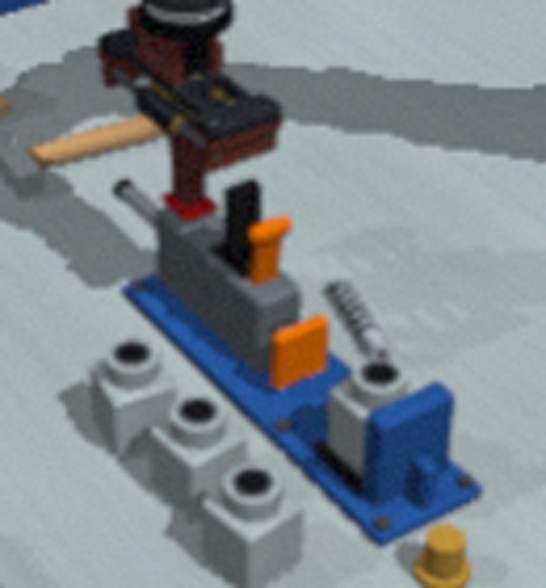

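The tab is down about 6.6 mm at 5.5 N and the jaw has run back. I'll press a little further, hold, and check.

```bash
python3 -m crank '{"slide":[[0,0,0.1],[0,0,0.15],[0,0,0.15],[0,0,0.15],[0,0,0.15],[0,0,0.15],[0,0,0.15],[0,0,0.15],[0,0,0.15],[0,0,0.15]],"turn":[[0,0,0],[0,0,0],[0,0,0],[0,0,0],[0,0,0],[0,0,0],[0,0,0],[0,0,0],[0,0,0],[0,0,0]],"jaw":[0,0,0,0,0,0,0,0,0,0]}'
python3 - <<'E'
from h import *
p=np.load('clamp.npy')
for n,(y0,x0,h,w,S) in dict(scene=(150,220,110,90,5),top=(190,195,60,150,5)).items():
    f=grab_frame(n)[y0:y0+h,x0:x0+w]
    c=cv2.resize(f,None,fx=S,fy=S,interpolation=2)[:,:,::-1].copy()
    for tr,col in ((0,(0,255,0)),(12,(255,0,255))):
        q=[(72+tr,y,z) for y,z in((-25,22),(-25,74),(25,74),(25,22))]
        u=((proj(n,T(p,np.array(q,float)))-[x0,y0]+.5)*S).astype(int)
        cv2.polylines(c,[u],True,col,1)
    cv2.imwrite(f'pics/rel_{n}.png',c)
E
```

```text
t: 19.35
tool_pos: [0.5286, -0.2088, 0.2844]
orientation: [-0.002, 1.0, 0.003, 0.001]
force: [-1.2, 0.3, 5.9]
grip_width: 0.0009
```

View pics/rel_scene.png

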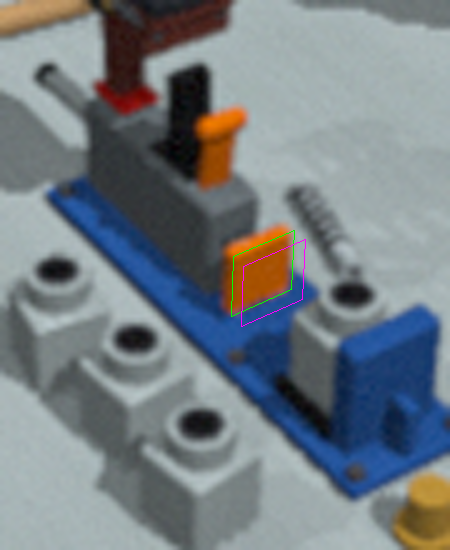

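View pics/rel_top.png

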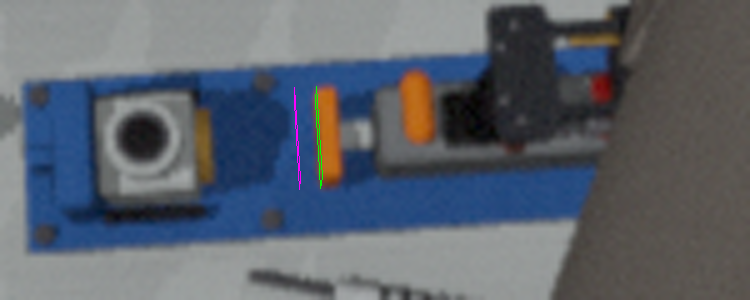

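The jaw sits at travel 0 in both views, and the plug flange lies flat on the fitting with no shank showing. I'll lift off now.

```bash
python3 -m crank '{"slide":[[0,0,-2],[0,0,-5],[0,0,-9],[0,0,-13],[0,0,-13],[0,0,-13],[0,0,-13],[0,0,-13]],"turn":[[0,0,0],[0,0,0],[0,0,0],[0,0,0],[0,0,0],[0,0,0],[0,0,0],[0,0,0]],"jaw":[0,0,0,0,0,0,0,0]}'
python3 pic.py fin
python3 - <<'E'
from h import *
f=grab_frame('top')[150:270,180:420]
cv2.imwrite('pics/fin_top.png',cv2.resize(f,None,fx=3.3,fy=3.3,interpolation=2)[:,:,::-1])
E
```

```text
t: 20.25
tool_pos: [0.5279, -0.2091, 0.4128]
orientation: [-0.002, 1.0, 0.003, 0.0]
force: [-0.3, 0.3, -1.1]
grip_width: 0.0003
```

View pics/fin.png

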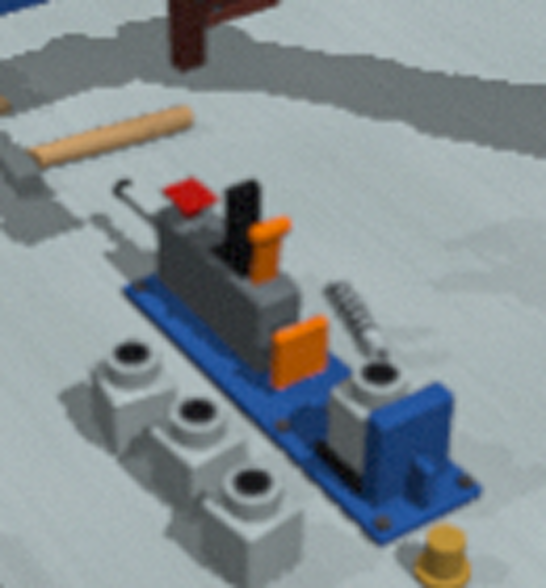

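View pics/fin_top.png

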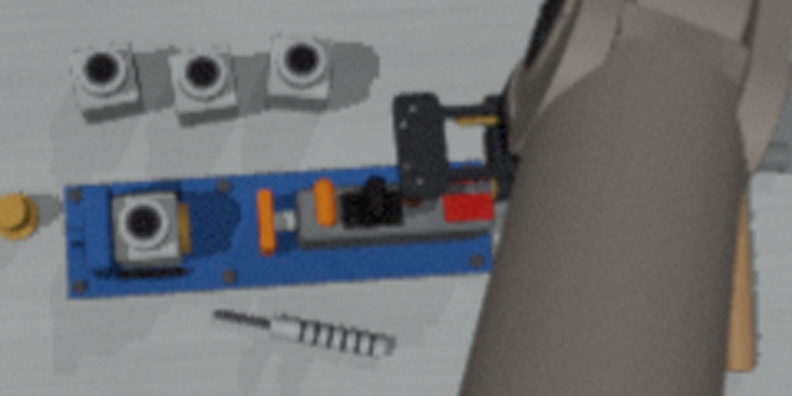

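In the final pictures the jaw is back at (300,350) in the scene view. The tab is up at (190,195) and the trigger is out at (268,240). In the top view the plug flange is flush with the fitting at (184,230), and the loose things in view look unmoved. Handing in.

```bash
python3 -c "
from rig import robot
print(robot.close_job())"
```

```text
the job is handed in; nothing more can be done
None
```

The plug is home, the jaw is back at rest, and the job was handed in at about 20 s of the 54 s allowed. No verdict was reported.

- **Squeezing:** I squeezed the trigger against the handle six times. The first four closed to about 35.5 mm. The fifth and sixth both stopped at about 36.3 mm, only about 1 mm more, so I also checked the pictures. Outlines drawn in both camera views matched the jaw at 59 mm of travel, which is home.
- **Release:** I pressed the red tab about 7 to 8 mm with closed fingers, at about 6 N, and held it for more than a second. The jaw ran back to its rest; the outline check matched 0 mm of travel in both views.
- **After lifting clear:** The pictures show the flange flat on the fitting and the trigger and tab sprung back. The gripper was well clear of the clamp, and the wrist force was about 1 N.

The loose things in the final pictures look unmoved by eye. I did not measure them. The oil can was outside the final crops, and no move took the arm down near it. None of the checks disagreed.

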